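# Unlatch and raise the brush maker's tray

## Robot

A 6-joint arm with a two-finger parallel gripper is mounted at the origin on the work surface. World frame = base frame: x ahead of the robot, y to its left, z up, the work surface at z = 0. Lengths are in m, angles in rad, forces in N, time in s.
With the tool pointing down it reaches from about 0.425 to 1.125 m from the base axis. Payload 14.9 kg.
Tool frame: the origin (TCP) lies at the very end of the fingers, on their centre line; the grasp point (between the pads) lies 19 mm behind it; z points along the fingers, y is the line along which they close (so a half turn about z gives the same grasp; the last joint's range is limited). The gripper opens to 91 mm and grips with 3 to 60 N. Pads are 32 mm wide; open, the fingers measure 118 mm over their backs; the gripper's body (76 mm by 178 mm) begins 60 mm behind the grasp point.
Start: joints at [1.14, 0.379, 1.734, -0, 1.028, -0.033], TCP at [0.271, 0.645, 0.214] pointing down, gripper open.
Joint ranges: [-2.77, 2.77], [-0.74, 2.19], [0, 2.66], [-1.06, 4.2], [0.31, 2.87], [-3.08, 3.08]. Speed limits (rad/s): [1.89, 1.89, 2.39, 3.14, 3.14, 3.14].

## Interface

Orientations are given as a rotation vector (axis times angle).
In Python, from rig import monitor, vision, ctrl gives the robot as it stands.
- The arm moves only by the tool move_arm, never from a script. Its argument "moves" is a list of rows, each a list of 2 entries, a list of its own where there are three numbers: the shift along the tool's x, y, z in mm, then the turn about the tool's z in rad. A call has 1 to 5 rows; each row shifts and turns the commanded pose from where the row before left it, along the tool's axes as they then stand; what a row does not reach is not made up. A row lasts 1/10 s, in which the tool goes at most 50 mm and 8.59 degrees, less where a joint would pass 70% of its speed; a pose out of reach is approached as far as the arm can. A call is refused whole if a number of a shift passes 50 or a number of a turn 0.15, either way. A call with a gripper value outside its range is refused whole. "claw" is the opening, from 0 (shut) to 1 (fully open), set as the call begins (left out, the last holds). The fingers move at their own pace and stop on an object; "newtons" is the grip in N (left out, the last holds). Time passes only in rows, so rows that do not move let the fingers close. It gives the time, the measured TCP pose, the force, the opening and the grip force at its end, in the units of the state.
- monitor.get_state(): the state, without advancing time (a new reading comes with each control period).
- vision.read_camera(name): name is "scene" or "top" or "wrist"; returns a dict with "color" (480x640x3 uint8, red, green, blue), "intrinsics" (3x3 intrinsics, pixels), "k1" (the pictures are not rectified: a ray, as slopes to the right and down, at radius r is drawn at 1 + k1 r^2 times it, then the intrinsics apply), "cam_to_world" (4x4, takes a point from camera to world coordinates). Camera axes: x right, y up, looking along -z (the intrinsics and any distortion apply to the point x, -y, -z); pixel columns grow to the right and rows downward; lengths in m; the calibration is good to about 2 mm. A picture is of the moment at which its call begins. There is no depth.
- ctrl.hand_in(): hands the job in; it is judged then, once.
The state is a dict: "time_s": time; "joint_positions": joint angles; "dq": joint speeds; "effort": joint torques, N m; "ee_pos": TCP position; "tool_rot": TCP orientation; "force": force on the tool from outside, world axes, zero at the start; "moment": the same for the moment, N m; "gripper_width": opening from 0.0 (shut) to 1.0 (fully open); "gripper_force": force on a finger pad.
Only numpy, scipy, OpenCV 4.12 (cv2) and the standard library are available. Lean on these libraries where they do the work, as an engineer would, in place of code of your own. Each camera call takes 0.05 s, during which the arm holds its last target. There are 200 camera calls.

## Task

The tray on top of the green box is its lift-off lid, held down by a steel hasp at one end. First swing the hasp by its yellow grip up and right off the brass catch until it stands upright or leans outwards, then lift the tray straight up by its blue handle so that the stock in the box can be reached, without spilling the red head and the beech block lying on it. Finish holding the tray in the gripper, level and still, straight above the box with about ten centimetres of air under it (do not put it down or let go), and leave everything else on the bench where it is.

Things in the scene. Friction and masses are not known exactly. Their poses are not given: they have to be found in the camera images.
- box: green open box, 170 mm along its own x, 280 mm along its own y, 100 mm high, walls 10 mm; heavy, it does not move. Origin: centre of its underside on the bench (z up). Its yaw varies; the hasp is at its +y end, on a dark steel bracket 50 mm wide that stands 12 mm out from that end and reaches up to 128 mm above the bench
- tray: loose wooden tray, the box's lid, about 0.55 kg with its load (varies), outline 170 x 280 mm, axes parallel to the box's at first. Origin: centre of the underside of its 8 mm floor, which rests on the rim 100 mm above the bench; two battens reach 12 mm down into the box with 3 mm play. Edge walls 8 to 10 mm thick rise to 30 mm above the origin
- catch (a point): top of the tray's brass catch, a peg 8 x 5 mm on the middle of the tray's +y wall, 44 mm above the tray's origin; it passes through the slot of the closed hasp
- tray_handle (a point): centre of the tray's blue handle bar: 16 mm wide along the tray's x, 14 mm high, 124 mm long along the tray's y, 59 mm above the tray's origin, on two wooden 14 mm posts 52 mm to either side of this point along y. The space below the bar is free between the posts
- hasp (a joint): angle of the hasp: 0 to 0.1 at the start, lying flat over the tray's catch; grows as it swings up and outwards; 1.57 upright, stop at 2.2. A light leaf (50 g) with a stiff hinge (about 0.04 N m): it stays where it is left. Nothing but the leaf locks the tray
- hasp_pivot (a point): middle of the hasp's hinge line, 134 mm above the bench, 150 mm from the box's centre along the box's +y; the hinge line runs along the box's x. The leaf is 32 mm wide, 4 mm thick and 62 mm long, with an open slot over the catch, and when closed points along the box's -y
- hasp_knob (a point): centre of the hasp's yellow grip, a round bar 14 mm in diameter, 34 mm long along the box's x, on the leaf's upper face at its free end, 58 mm from the hinge line and 9 mm above the leaf's middle plane. Pinched across its two ends (fingers closing along the box's x) it turns between the fingers as it is led in an arc about the hinge line. The point moves with the hasp
- red_head: red turned brush head, a disc 50 mm in diameter and 28 mm high, loose on the tray's floor on the tray's -x side; origin centre of its underside (8 mm above the tray's origin)
- beech_block: light wooden block 36 x 60 x 24 mm, loose on the tray's floor on the tray's +x side; origin centre of its underside (8 mm above the tray's origin)
- tube: upright open cardboard tube, 74 mm diameter, 100 mm tall, loose; origin centre of its underside
- can: blue and yellow can, 54 mm diameter, 150 mm tall, standing loose; origin centre of its underside
- jar: amber glass jar, 64 mm diameter, 90 mm tall, standing loose; origin centre of its underside
- hammer: hammer lying on the bench, about 300 mm long; its own x runs along it, handle towards its -x
- oak_block: dark wood block lying flat, 50 x 100 x 30 mm; origin centre of its underside
- white_disc: white disc lying flat, 60 mm diameter, 14 mm thick; origin centre of its underside
Things that resemble listed ones, but are neither listed nor needed, are in the scene too. There is more than one size of the red_head; the one meant has the size given above.

How it is judged:
On the way, in this order (a step that is already met when the one before it is completed fails the run):
1. the hasp is swung off the catch, about upright or further, with the tray still seated on the box (value of joint hasp above 1.2 rad and height (world z) of tray below 0.106 m and angle between tray's own z axis and vertical below 0.06 rad), for 0.2 s.
2. the tray is lifted clear of the box in the gripper, roughly level (height (world z) of tray above 0.125 m and angle between tray's own z axis and vertical below 0.2 rad and contact force between tray and the fingers above 1 N and contact force between tray and box below 0.1 N), for 0.2 s.
At the end, for the whole second after the job is handed in: tray held by the gripper, its origin 65 to 170 mm above the box's rim, tilt under 0.12 rad, within 50 mm of the box's centre seen from above, slower than 20 mm/s and 0.1 rad/s, not touching the box; red head and beech block lying on its floor inside its walls; hasp beyond 1.2 rad (height (world z) of tray between 0.165 and 0.27 m and angle between tray's own z axis and vertical below 0.12 rad and horizontal distance between tray and box below 0.05 m and linear speed of tray below 0.02 m/s and angular speed of tray below 0.1 rad/s and contact force between tray and the fingers above 1 N and contact force between tray and box below 0.1 N and value of joint hasp above 1.2 rad and z of red_head in the frame of tray between 0 and 0.025 m and x of red_head in the frame of tray between -0.08 and 0.08 m and y of red_head in the frame of tray between -0.135 and 0.135 m and z of beech_block in the frame of tray between 0 and 0.025 m and x of beech_block in the frame of tray between -0.08 and 0.08 m and y of beech_block in the frame of tray between -0.135 and 0.135 m); the arm keeps its last pose, push and grip.
It fails at once if the tray is raised more than 15 mm while the hasp is still over it (below 1.0 rad) (height (world z) of tray above 0.115 m and value of joint hasp below 1 rad).
It fails at once if another thing on the bench is moved by more than 30 mm (distance of any of tube, can, jar, hammer, oak_block, white_disc from where it was at the start of the episode above 0.03 m).
It also fails if it takes over 50 s, if anything falls off the work surface, if the arm or the gripper's body presses on something with over 40 N, if the wrist force passes 120 N, or if a joint passes its speed limit or range.

## Working session

There is one attempt and no reset: what is moved stays moved. The work goes in short steps, Python scripts to look and compute and a tool call to move; the robot and the scene stay as the last step left them, time stands still between calls to the robot, and variables do not carry over. Pictures are saved under pics/ and viewed, at most 10 in all, crops included, and the job is handed in when it is done.

Besides the shell and the picture viewer there is one more tool, called after "Request:" in YAML: its name, and indented under it one key for each argument. move_arm: Moves the arm, as the interface text tells. Its arguments: {"type":"object","properties":{"moves":{"type":"array"},"claw":{"type":"number"},"newtons":{"type":"number"}},"required":["moves"]}

```bash
mkdir -p pics; cat > h.py <<'E'
import numpy as np, cv2
from rig import monitor, vision, ctrl
def save(n,f):
    c=vision.read_camera(n); cv2.imwrite('pics/'+f+'.png',c['color'][:,:,::-1]); np.savez('pics/'+f+'.npz',**{k:np.asarray(v) for k,v in c.items()}); return c
def load(f): return dict(np.load('pics/'+f+'.npz'))
def ray(c,px):
    K=c['intrinsics'];k=float(c['k1']);T=c['cam_to_world']
    p=cv2.undistortPoints(np.array([[px]],float),K,np.array([k,0,0,0,0]))[0,0]
    d=T[:3,:3]@np.array([p[0],-p[1],-1]);return T[:3,3],d/np.linalg.norm(d)
def atz(c,px,z):
    o,d=ray(c,px);return o+d*(z-o[2])/d[2]
def tri(*cp):
    A=0;b=0
    for c,p in cp:
        o,d=ray(c,p);M=np.eye(3)-np.outer(d,d);A=A+M;b=b+M@o
    x=np.linalg.solve(A,b);return x,[np.linalg.norm(np.cross(x-ray(c,p)[0],ray(c,p)[1])) for c,p in cp]
def proj(c,P):
    T=c['cam_to_world'];q=T[:3,:3].T@(np.asarray(P)-T[:3,3]);x,y=q[0]/-q[2],-q[1]/-q[2];s=1+float(c['k1'])*(x*x+y*y)
    K=c['intrinsics'];return np.array([K[0,0]*x*s+K[0,2],K[1,1]*y*s+K[1,2]])
E
python3 -c "
from h import *
for n in ['scene','top','wrist']:
    c=save(n,n+'0'); print(n,c['cam_to_world'].round(3).tolist(),c['k1'])
print(monitor.get_state())"
```

```text
scene [[0.815, -0.502, 0.29, 0.989], [0.579, 0.697, -0.423, -0.574], [0.01, 0.512, 0.859, 1.297], [0.0, 0.0, 0.0, 1.0]] -0.1460298020162241
top [[0.005, 0.985, -0.17, 0.432], [-1.0, 0.003, -0.009, -0.018], [-0.008, 0.17, 0.985, 1.13], [0.0, 0.0, 0.0, 1.0]] -0.010841504215138862
wrist [[0.387, -0.887, -0.251, 0.201], [0.922, 0.372, 0.106, 0.675], [-0.001, -0.273, 0.962, 0.386], [0.0, 0.0, 0.0, 1.0]] 0.02269436241587484
{'time_s': 0.15, 'joint_positions': array([ 1.13972448e+00,  3.79292411e-01,  1.73464134e+00,  7.77888596e-06,
        1.02852744e+00, -3.32955104e-02]), 'dq': array([ 0.00074629, -0.00163127, -0.00307713, -0.0002562 ,  0.00205911,
        0.00015813]), 'effort': array([ 1.08214364e-03, -7.64112139e+01, -4.34657621e+01,  6.50605489e-02,
        4.10342531e-02, -1.59812532e-05]), 'ee_pos': array([0.27103072, 0.64506767, 0.21343855]), 'tool_rot': array([-6.20679784e-01, -3.07945821e+00,  1.32520019e-03]), 'force': array([ 0.04915043, -0.79969882, -0.47847301]), 'moment': array([ 0.01235203, -0.01795586, -0.06413474]), 'gripper_force': 0.0, 'gripper_width': 0.9954816063205338}
```

View pics/scene0.png

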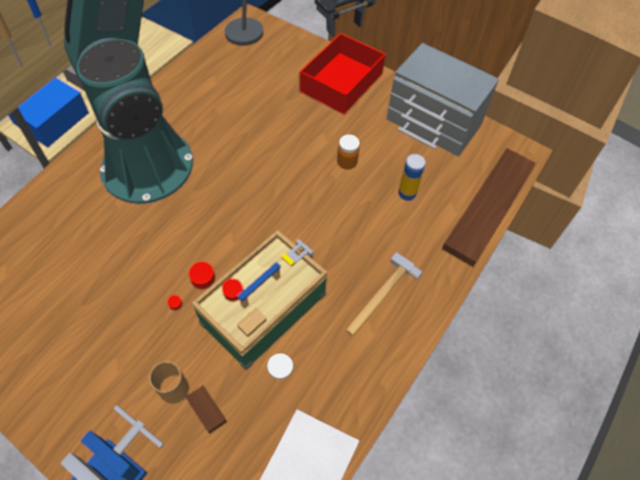

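View pics/top0.png

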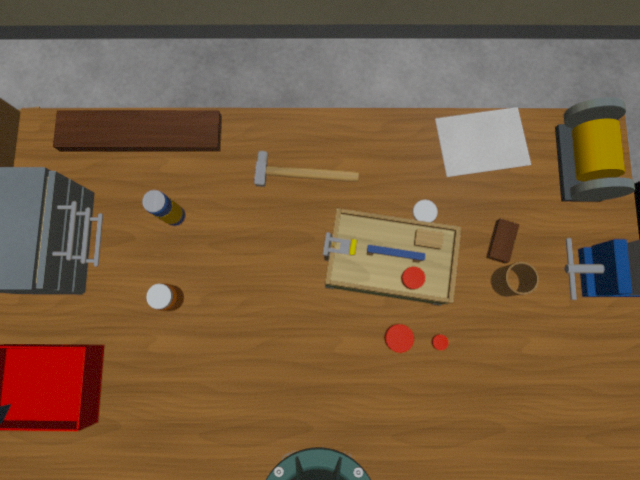

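The scene view shows the tray at about (262,298), with the yellow grip at (288,259) and the blue handle at (260,281). In the top view the grip is at (353,247) and the handle runs from (368,250) to (424,257). The hasp end faces world +y, and the surroundings of the box are clear except for the white disc. Next I segment the colours and triangulate.

```bash
cat > m.py <<'E'
from h import *
def blob(c,kind,roi):
    hsv=cv2.cvtColor(c['color'],cv2.COLOR_RGB2HSV)
    lo,hi={'b':((100,120,60),(130,255,255)),'y':((25,170,120),(35,255,255))}[kind]
    m=cv2.inRange(hsv,lo,hi);k=np.zeros_like(m);x0,y0,x1,y1=roi;k[y0:y1,x0:x1]=m[y0:y1,x0:x1]
    n,l,s,ce=cv2.connectedComponentsWithStats(k);i=1+np.argmax(s[1:,4]);ys,xs=np.where(l==i)
    r=cv2.minAreaRect(np.c_[xs,ys].astype(np.float32));return ce[i],s[i],r
if __name__=='__main__':
    s,t=load('scene0'),load('top0')
    R={'s':(190,225,335,370),'t':(325,205,465,305)}
    for k in 'yb':
        a=blob(s,k,R['s']);b=blob(t,k,R['t']);print(k,a,b);x,e=tri((s,a[0]),(t,b[0]));print('P',x.round(4),np.round(e,4))
    b=blob(t,'b',R['t'])[2];bx=cv2.boxPoints(b);e=sorted([(bx[i]+bx[(i+1)%4])/2 for i in range(4)],key=lambda p:p[0])
    P=[atz(t,p,0.165) for p in (e[0],e[-1])];d=P[0]-P[1];print('len',np.linalg.norm(d),'yaw',np.arctan2(-d[0],d[1]),P)
    for z,ps in ((.13,[(337,211),(460,228),(454,302),(328,287)]),):
        Q=np.array([atz(t,p,z) for p in ps]);print(Q.round(3),Q.mean(0),np.linalg.norm(np.diff(Q,axis=0),axis=1))
        d=Q[0]-Q[1]+Q[3]-Q[2];print('yaw',np.arctan2(-d[0],d[1]))
    for n,R4 in (('s',s),('t',t)):pass
    cv2.imwrite('pics/c.png',np.hstack([cv2.resize(s['color'][220:370,185:335,::-1],(400,400),interpolation=2),cv2.resize(t['color'][190:310,320:470,::-1],(400,320),interpolation=2).__class__(shape=(0,)) if 0 else cv2.copyMakeBorder(cv2.resize(t['color'][195:315,320:470,::-1],(400,320),interpolation=2),0,80,0,0,0)]))
E
python3 m.py
```

```text
y (array([287.5, 259. ]), array([282, 254,  12,  11,  58], dtype=int32), ((287.5000305175781, 259.0000305175781), (13.435027122497559, 3.535533905029297), 45.0)) (array([352.65168539, 246.66292135]), array([349, 239,   8,  16,  89], dtype=int32), ((352.729736328125, 246.62164306640625), (5.589565277099609, 15.45350456237793), 9.462322235107422))
P [ 0.5888 -0.0737  0.147 ] [0.0003 0.0003]
b (array([258.63859649, 281.2877193 ]), array([239, 263,  40,  37, 285], dtype=int32), ((258.68780517578125, 281.2137145996094), (6.009319305419922, 50.419097900390625), 48.69138717651367)) (array([396.01265823, 252.17088608]), array([368, 246,  57,  14, 316], dtype=int32), ((395.80926513671875, 252.2398681640625), (56.56527328491211, 5.854201793670654), 8.746162414550781))
P [ 0.5748 -0.1655  0.1608] [0.0006 0.0006]
len 0.1196050171271818 yaw -0.15165200120788944 [array([ 0.58349874, -0.10481126,  0.165     ]), array([ 0.56542985, -0.22304355,  0.165     ])]
[[ 0.672 -0.04   0.13 ]
 [ 0.634 -0.313  0.13 ]
 [ 0.471 -0.293  0.13 ]
 [ 0.503 -0.02   0.13 ]] [ 0.57026726 -0.16645126  0.13      ] [0.27560494 0.16432568 0.27402246]
yaw -0.126387504836211
```

View pics/c.png

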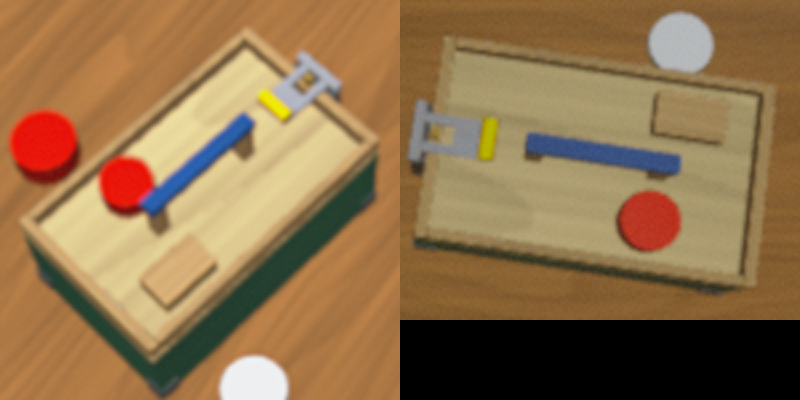

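The measurements agree with the text. The knob is at (0.589,-0.074,0.147) and the handle at (0.575,-0.166,0.161). They are 93 mm apart, where 92 mm is expected, and the yaw is about -0.15. I'll move above the knob, staying high over the jar and can.

Request:
move_arm:
  moves:
    - [[0,0,-40],0]
    - [[0,0,-40],0]
    - [[-38,-36,-5],0]
    - [[-38,-36,0],0]
    - [[-38,-36,0],0]
  claw: 1

```text
time_s: 0.65
ee_pos: [0.3317, 0.5067, 0.2988]
tool_rot: [0.619, 3.08, 0.0]
force: [1.0, -0.8, -0.0]
gripper_width: 0.999
gripper_force: 0.0
```

Request:
move_arm:
  moves:
    - [[-38,-36,0],0]
    - [[-38,-36,0],0]
    - [[-38,-36,0],0]
    - [[-38,-36,0],0]
    - [[-38,-36,0],0]

```text
time_s: 1.15
ee_pos: [0.4325, 0.2775, 0.2987]
tool_rot: [0.62, 3.08, 0.0]
force: [1.0, 0.4, 0.1]
gripper_width: 0.999
gripper_force: 0.0
```

Request:
move_arm:
  moves:
    - [[-38,-36,0],0]
    - [[-38,-36,0],0]
    - [[-38,-36,0],0]
    - [[-38,-36,0],0]
    - [[-38,-36,0],0]

```text
time_s: 1.65
ee_pos: [0.5333, 0.0485, 0.2988]
tool_rot: [0.621, 3.079, 0.0]
force: [0.3, -0.0, -1.3]
gripper_width: 1.001
gripper_force: 0.0
```

Request:
move_arm:
  moves:
    - [[0,0,0],0.147]
    - [[0,0,0],0.147]
    - [[0,0,0],0.147]
    - [[0,0,0],0.147]
    - [[0,0,0],0.147]

```text
time_s: 2.15
ee_pos: [0.5328, 0.0506, 0.2985]
tool_rot: [-1.694, -2.646, 0.0]
force: [-1.4, -0.3, -0.3]
gripper_width: 1.002
gripper_force: 0.0
```

Request:
move_arm:
  moves:
    - [[0,0,0],0.147]
    - [[0,0,0],0.147]
    - [[0,0,0],0.147]
    - [[0,0,0],0.147]
    - [[0,0,0],0]
  claw: 0.6

```text
time_s: 2.65
ee_pos: [0.5328, 0.0506, 0.2985]
tool_rot: [-2.384, -2.046, 0.0]
force: [0.2, 1.2, -0.9]
gripper_width: 0.612
gripper_force: 0.0
```

```bash
python3 -c "
from h import *
save('wrist','w1')"
```

Request:
move_arm:
  moves:
    - [[-28,18,0],0]
    - [[-28,18,0],0]
    - [[-29,19,0],0]
    - [[-29,19,0],0]
    - [[0,0,0],0]

```text
time_s: 3.2
ee_pos: [0.5902, -0.076, 0.2986]
tool_rot: [2.379, 2.051, -0.0]
force: [0.0, 0.2, -0.3]
gripper_width: 0.6
gripper_force: 0.0
```

```bash
python3 -c "
from h import *
a=load('w1');b=save('wrist','w2')
cv2.imwrite('pics/w12.png',cv2.resize(np.hstack([a['color'],b['color']])[:,:,::-1],(800,300)))
from m import blob
for k,z in(('y',.147),('b',.161)):
    p=[blob(c,k,(0,0,640,480)) for c in(a,b)];print(p, [proj(c,[.589,-.074,.147] if k=='y' else [.575,-.166,.161]) for c in (a,b)])
    x,e=tri((a,p[0][0]),(b,p[1][0]));print(k,x.round(4),np.round(e,4),[atz(c,q[0],z).round(4) for c,q in zip((a,b),p)])
"
```

```text
Traceback (most recent call last):
  File "m.py", line 6, in blob
    n,l,s,ce=cv2.connectedComponentsWithStats(k);i=1+np.argmax(s[1:,4]);ys,xs=np.where(l==i)
                                                     ~~~~~~~~~^^^^^^^^^
ValueError: attempt to get argmax of an empty sequence
```

View pics/w12.png

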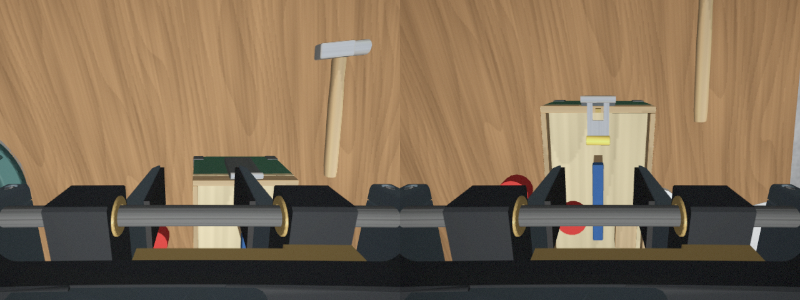

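In the second wrist view (right half), the yellow knob is at about pixel (317,225) and the blue handle is below it, between the fingers. The first view does not show the knob, so I triangulate w2 with the top and scene views.

```bash
python3 -c "
from h import *
from m import blob
s,t,b=load('scene0'),load('top0'),load('w2')
p=blob(b,'y',(280,180,360,260));print(p)
x,e=tri((t,(352.65,246.66)),(s,(287.5,259)),(b,p[0]));print('y',x.round(4),np.round(e,4))
h=blob(b,'b',(280,230,360,400));print(h)
bx=cv2.boxPoints(h[2]);bx=bx[np.argsort(bx[:,1])];m0=bx[:2].mean(0);m1=bx[2:].mean(0)
P=[atz(b,m,.166) for m in (m0,m1)];d=P[0]-P[1];print(P,'yaw',np.arctan2(-d[0],d[1]))
print(x[:2]-monitor.get_state()['ee_pos'][:2])
"
```

```text
Traceback (most recent call last):
  File "m.py", line 6, in blob
    n,l,s,ce=cv2.connectedComponentsWithStats(k);i=1+np.argmax(s[1:,4]);ys,xs=np.where(l==i)
                                                     ~~~~~~~~~^^^^^^^^^
ValueError: attempt to get argmax of an empty sequence
```

Loosening the yellow threshold for the wrist camera.

```bash
sed -i "s/(25,170,120)/(25,95,120)/" m.py; python3 -c "
from h import *
from m import blob
s,t,b=load('scene0'),load('top0'),load('w2')
print(cv2.cvtColor(b['color'],cv2.COLOR_RGB2HSV)[218:234:3,317])
p=blob(b,'y',(280,180,360,260));print(p)
x,e=tri((t,(352.65,246.66)),(s,(287.5,259)),(b,p[0]));print('y',x.round(4),np.round(e,4))
h=blob(b,'b',(280,230,360,400));print(h)
bx=cv2.boxPoints(h[2]);bx=bx[np.argsort(bx[:,1])];m0=bx[:2].mean(0);m1=bx[2:].mean(0)
P=[atz(b,m,.166) for m in (m0,m1)];d=P[0]-P[1];print(P,'yaw',np.arctan2(-d[0],d[1]))
print(x[:2]-monitor.get_state()['ee_pos'][:2])
"
```

```text
[[ 24 143 178]
 [ 27 123 222]
 [ 30 109 227]
 [ 30 108 229]
 [ 27 125 221]
 [ 24  51 211]]
(array([316.27042802, 224.62840467]), array([298, 217,  38,  15, 514], dtype=int32), ((316.5, 224.0), (14.0, 37.0), 90.0))
y [ 0.5888 -0.0736  0.1468] [0.0003 0.0003 0.0002]
(array([316.5       , 293.56169429]), array([ 309,  260,   16,   68, 1086], dtype=int32), ((316.5, 293.5), (67.0, 15.0), 90.0))
[array([ 0.58501461, -0.10053279,  0.166     ]), array([ 0.57531354, -0.16512051,  0.166     ])] yaw -0.14908558122034507
[-0.00062361  0.0009249 ]
```

The three views agree to 0.3 mm: knob at (0.5888,-0.0736,0.1468), yaw -0.149. Now I descend and pinch.

Request:
move_arm:
  moves:
    - [[1,-1,40],0]
    - [[0,0,40],0]
    - [[0,0,40],0]
    - [[0,0,30],0]
    - [[0,0,22],0]

```text
time_s: 3.75
ee_pos: [0.5869, -0.0709, 0.1246]
tool_rot: [-2.376, -2.052, 0.002]
force: [0.4, -0.5, 0.4]
gripper_width: 0.604
gripper_force: 0.0
```

Request:
move_arm:
  moves:
    - [[0,0,0],0]
    - [[0,0,0],0]
    - [[0,0,0],0]
    - [[0,0,0],0]
    - [[0,0,0],0]
  claw: 0.2
  newtons: 15

```text
time_s: 4.25
ee_pos: [0.5886, -0.0718, 0.1277]
tool_rot: [2.381, 2.048, 0.002]
force: [-1.4, 2.7, 1.4]
gripper_width: 0.373
gripper_force: 15.0
```

Request:
move_arm:
  moves:
    - [[3,0,-10],0]
    - [[5,0,-9],0]
    - [[6,0,-8],0]
    - [[7,0,-7],0]
    - [[9,0,-6],0]

```text
time_s: 4.75
ee_pos: [0.593, -0.0421, 0.1679]
tool_rot: [2.381, 2.048, 0.0]
force: [0.6, -3.8, -0.4]
gripper_width: 0.371
gripper_force: 15.0
```

Request:
move_arm:
  moves:
    - [[9,0,-4],0]
    - [[10,0,-2],0]
    - [[10,0,-1],0]
    - [[10,0,1],0]
    - [[10,0,3],0]

```text
time_s: 5.25
ee_pos: [0.6006, 0.0073, 0.1709]
tool_rot: [2.381, 2.049, 0.002]
force: [-1.8, -0.2, 7.4]
gripper_width: 0.37
gripper_force: 15.0
```

Request:
move_arm:
  moves:
    - [[0,0,0],0]
    - [[0,0,0],0]

```text
time_s: 5.45
ee_pos: [0.6006, 0.0076, 0.1708]
tool_rot: [-2.381, -2.049, -0.002]
force: [-2.0, 4.4, 8.0]
gripper_width: 0.37
gripper_force: 15.0
```

```bash
python3 -c "
from h import *
s,t=save('scene','s3'),save('top','t3')
cv2.imwrite('pics/c3.png',np.hstack([cv2.resize(s['color'][220:370,185:335,::-1],(400,400),interpolation=2),cv2.resize(t['color'][170:320,320:470,::-1],(400,400),interpolation=2)]))"
```

```text
(no output)
```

View pics/c3.png

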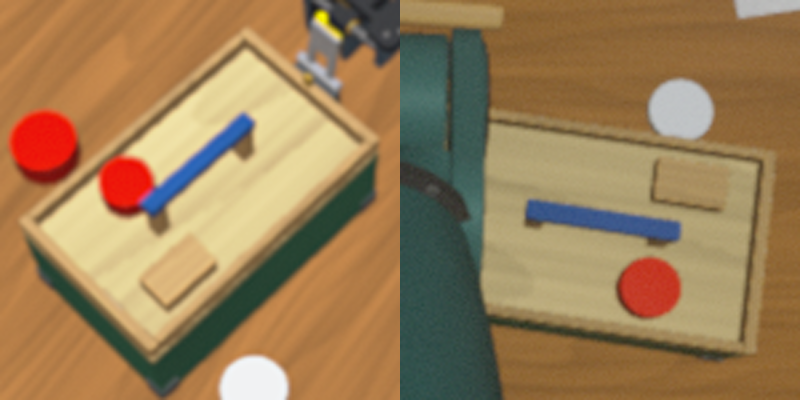

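The scene crop shows the hasp standing up and outwards at the +y end, about (325,45), still held by the gripper. The tray is seated with its load undisturbed. I'll release, rise, and take a picture before grasping the handle.

Request:
move_arm:
  moves:
    - [[0,0,0],0]
    - [[0,0,0],0]
    - [[0,0,0],0]
    - [[0,0,-20],0]
    - [[0,0,-40],0]
  claw: 0.65

```text
time_s: 6.05
ee_pos: [0.5982, 0.0062, 0.2276]
tool_rot: [-2.379, -2.046, 0.006]
force: [0.6, 0.3, -0.0]
gripper_width: 0.649
gripper_force: 0.0
```

Request:
move_arm:
  moves:
    - [[0,0,-40],0]
    - [[-45,0,0],0]
    - [[-45,0,0],0]
    - [[-45,0,0],0]
    - [[-46,0,0],0]

```text
time_s: 6.55
ee_pos: [0.5724, -0.1743, 0.2698]
tool_rot: [2.381, 2.049, 0.0]
force: [0.5, -0.0, 0.1]
gripper_width: 0.653
gripper_force: 0.0
```

Request:
move_arm:
  moves:
    - [[0,0,0],0]
    - [[0,0,0],0]
    - [[0,0,0],0]
  claw: 0.45

```text
time_s: 6.85
ee_pos: [0.573, -0.1721, 0.2695]
tool_rot: [-2.381, -2.049, 0.0]
force: [-1.1, 0.7, 0.4]
gripper_width: 0.456
gripper_force: 0.0
```

```bash
python3 -c "
from h import *
from m import blob
w=save('wrist','w4');s=save('scene','s4')
cv2.imwrite('pics/c4.png',np.hstack([cv2.resize(s['color'][210:370,185:345,::-1],(300,300),interpolation=2),cv2.resize(w['color'][:,:,::-1],(400,300))]))
print(monitor.get_state()['ee_pos'])
h=blob(w,'b',(240,60,400,400));print(h)
bx=cv2.boxPoints(h[2]);bx=bx[np.argsort(bx[:,1])];m0=bx[:2].mean(0);m1=bx[2:].mean(0)
print([atz(w,m,.166).round(4) for m in (m0,m1)], proj(w,[.575,-.165,.166]))
"
```

```text
[ 0.57317941 -0.17176153  0.26964111]
(array([319.56175163, 225.07081765]), array([ 310,  150,   20,  155, 2923], dtype=int32), ((319.5, 227.0), (154.0, 19.0), 90.0))
[array([ 0.5844, -0.1036,  0.166 ]), array([ 0.5661, -0.225 ,  0.166 ])] [319.33439153 232.51394287]
```

View pics/c4.png

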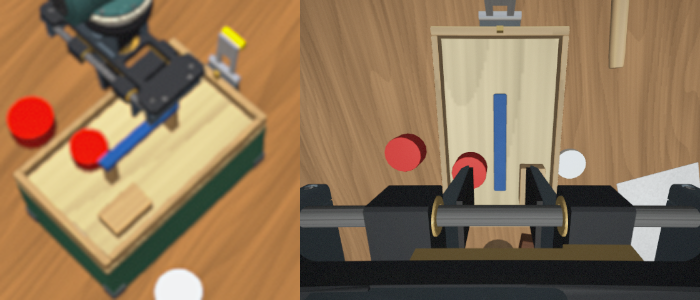

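The hasp stays upright with the yellow knob on top, at (232,38) in the scene crop. The handle is centred between the fingers at (.575,-.164), so the planned grasp is about 7 mm towards the load. Descending and gripping.

Request:
move_arm:
  moves:
    - [[0,1,40],0]
    - [[0,0,40],0]
    - [[0,0,30],0]
    - [[0,0,17],0]
    - [[0,0,0],0]

```text
time_s: 7.45
ee_pos: [0.5731, -0.172, 0.1408]
tool_rot: [-2.378, -2.048, 0.003]
force: [-0.4, -0.7, 0.8]
gripper_width: 0.454
gripper_force: 0.0
```

Request:
move_arm:
  moves:
    - [[0,0,0],0]
    - [[0,0,0],0]
    - [[0,0,0],0]
    - [[0,0,0],0]
    - [[0,0,0],0]
  claw: 0
  newtons: 50

```text
time_s: 7.95
ee_pos: [0.5744, -0.1732, 0.1439]
tool_rot: [2.381, 2.048, 0.001]
force: [-3.0, 1.5, 7.8]
gripper_width: 0.171
gripper_force: 50.0
```

Request:
move_arm:
  moves:
    - [[0,0,-3],0]
    - [[0,0,-3],0]
    - [[0,0,-3],0]
    - [[0,0,-3],0]
    - [[0,0,-3],0]

```text
time_s: 8.45
ee_pos: [0.5739, -0.173, 0.1578]
tool_rot: [-2.382, -2.049, 0.0]
force: [-0.4, -1.1, -6.4]
gripper_width: 0.177
gripper_force: 50.0
```

Request:
move_arm:
  moves:
    - [[0,0,-6],0]
    - [[0,0,-8],0]
    - [[0,0,-8],0]
    - [[0,0,-8],0]
    - [[0,0,-8],0]

```text
time_s: 8.95
ee_pos: [0.5741, -0.173, 0.1966]
tool_rot: [2.381, 2.049, 0.0]
force: [-0.4, 0.1, -6.2]
gripper_width: 0.169
gripper_force: 50.0
```

Request:
move_arm:
  moves:
    - [[0,0,-8],0]
    - [[0,0,-8],0]
    - [[0,0,-8],0]
    - [[0,0,-8],0]
    - [[0,0,-8],0]

```text
time_s: 9.45
ee_pos: [0.5739, -0.173, 0.2363]
tool_rot: [-2.382, -2.049, 0.0]
force: [0.3, -0.8, -6.2]
gripper_width: 0.17
gripper_force: 50.0
```

Request:
move_arm:
  moves:
    - [[0,0,-5],0]
    - [[0,0,-2],0]
    - [[0,0,0],0]
    - [[0,0,0],0]
    - [[0,0,0],0]

```text
time_s: 9.95
ee_pos: [0.5738, -0.1729, 0.2423]
tool_rot: [-2.381, -2.048, 0.001]
force: [-0.1, 0.0, -5.7]
gripper_width: 0.174
gripper_force: 50.0
```

Request:
move_arm:
  moves:
    - [[0,0,0],0]
    - [[0,0,0],0]
    - [[0,0,0],0]
    - [[0,0,0],0]
    - [[0,0,0],0]

```text
time_s: 10.45
ee_pos: [0.574, -0.173, 0.2427]
tool_rot: [-2.382, -2.049, 0.0]
force: [1.1, 1.0, -5.4]
gripper_width: 0.175
gripper_force: 50.0
```

```bash
python3 -c "
from h import *
w=save('wrist','w5');s=save('scene','s5');t=save('top','t5')
f=lambda c:c[:,:,::-1]
cv2.imwrite('pics/c5.png',np.vstack([np.hstack([cv2.resize(f(s['color'])[190:370,175:355],(300,300),interpolation=2),cv2.resize(f(w['color']),(400,300))]),cv2.resize(f(t['color'])[170:320,290:640],(700,300),interpolation=2)]))
print(monitor.get_state())"
```

```text
{'time_s': 10.6, 'joint_positions': array([-3.31638863e-01,  1.88992557e-01,  1.92507193e+00, -2.24940988e-05,
        1.02749613e+00, -1.81657727e-01]), 'dq': array([ 0.00109505,  0.00252398,  0.00287471, -0.00110143, -0.00031195,
        0.00111514]), 'effort': array([ 2.41332586e-03, -6.34936666e+01, -4.62127054e+01,  5.34575607e-02,
        3.96755675e-02, -1.07405114e-05]), 'ee_pos': array([ 0.57398176, -0.17301735,  0.2427132 ]), 'tool_rot': array([ 2.38158899e+00,  2.04875657e+00, -7.33274233e-07]), 'force': array([-0.42604366, -0.24183259, -5.84798699]), 'moment': array([-0.07450622,  0.07542949, -0.0222741 ]), 'gripper_force': 49.99824285507202, 'gripper_width': 0.17077322716180995}
```

View pics/c5.png

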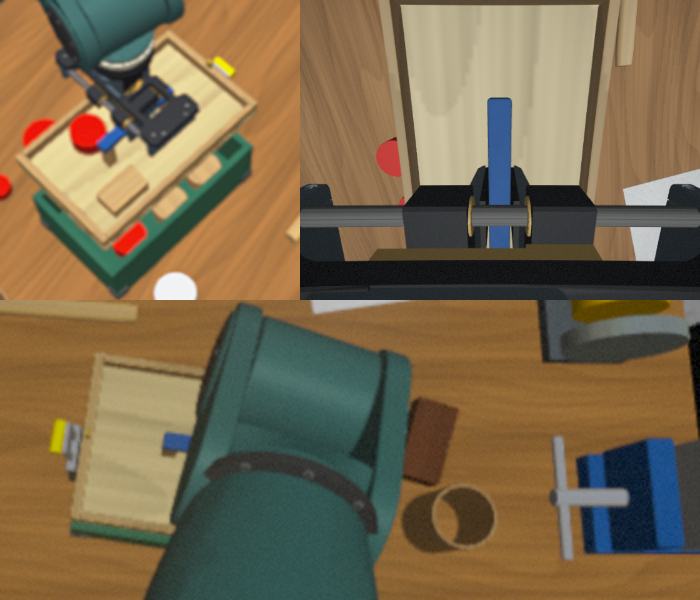

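The tray hangs level above the open box with the red head at (88,133) and the beech block at (123,188) lying on it. The hasp stands upright behind the tray (yellow at (224,67)), the neighbouring things are unmoved, and the arm is still. Tray height is about 0.20 m.

```bash
python3 -c "
from h import *
print(ctrl.hand_in())"
```

```text
the job is handed in; nothing more can be done
None
```

I swung the hasp open and lifted the tray level to about 10 cm above the box, with the red head and beech block still on it; it is held there in the gripper and the job is handed in, though no verdict came back.

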